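# Scoop tablet tubes out of a tilt-out bin

## Robot

A 7-joint arm with a two-finger parallel gripper is mounted at the origin on the work surface. World frame = base frame: x ahead of the robot, y to its left, z up, the work surface at z = 0. Lengths are in mm, angles in rad, forces in N, time in s.
With the tool pointing down it reaches from about 425 to 1025 mm from the base axis. Payload 3.6 kg.
Tool frame: the origin (TCP) lies between the finger pads; the fingertips stand 25 mm ahead of it and the grasp point (between the pads) lies 6 mm ahead of it; z points along the fingers, y is the line along which they close (so a half turn about z gives the same grasp; the last joint's range is limited). The gripper opens to 85 mm and grips with 20 to 120 N. Pads are 22 mm wide; open, the fingers measure 114 mm over their backs; the gripper's body (76 mm by 85 mm) begins 54 mm behind the grasp point. The pads swing forward as they close: fully open they stand 13 mm farther back than shut.
Start: joints at [-1.286, 0.591, 0.048, 1.609, -0.033, 0.943, -0.034], TCP at [268.104, 673.609, 256.302] pointing down, gripper open.
Joint ranges: [-2.69, 2.69], [-0.47, 2.24], [-1.27, 1.36], [0.19, 2.51], [-1.53, 4.68], [0.08, 2.07], [-3.09, 3.09]. Speed limits (rad/s): [2.57, 2.57, 3.14, 3.14, 3.14, 3.14, 3.14].

## Interface

Orientations are given as a 3x3 rotation matrix whose columns are the frame's x, y, z axes.
In Python, from bench import readout, imaging, robot gives the robot as it stands.
- The arm moves only by the tool step_arm, never from a script. Its argument "increments" is one flat list of numbers, 5 for each row, row after row: the closure, from 0 (fully open) to 1 (shut), then the shift along the tool's x, y, z in mm, then the turn about the tool's z in degrees. In form: [hand, dx, dy, dz, yaw, hand, dx, dy, dz, yaw, ...]. A call has 1 to 12 rows; each row shifts and turns the commanded pose from where the row before left it, along the tool's axes as they then stand; what a row does not reach is not made up. A row lasts 1/12 s, in which the tool goes at most 41.7 mm and 7.16 degrees, less where a joint would pass 70% of its speed; a pose out of reach is approached as far as the arm can. A call is refused whole if a number of a shift passes 41.7 or a number of a turn 7.16, either way. A call with a gripper value outside its range is refused whole. The fingers move at their own pace and stop on an object; "grip_force" is the grip in N (left out, the last holds). Time passes only in rows, so rows that do not move let the fingers close. It gives the time, the measured TCP pose, the force, the opening and the grip force at its end, in the units of the state.
- readout.read_state(): the state, without advancing time (a new reading comes with each control period).
- imaging.grab_frame(name): name is "scene" or "top"; returns the picture (480x640x3 uint8, red, green, blue); there is no depth.
- imaging.get_calibration(name): a dict with "fx", "fy", "cx", "cy" (pixels), "world_from_camera" (4x4, takes a point from camera to world coordinates). Camera axes: x right, y up, looking along -z (the intrinsics and any distortion apply to the point x, -y, -z); pixel columns grow to the right and rows downward; lengths in mm; the calibration is good to about 2 mm. A picture is of the moment at which its call begins. get_calibration takes no time and is no camera call.
- robot.close_job(): hands the job in; it is judged then, once.
The state is a dict: "t": time; "q": joint angles; "dq": joint speeds; "effort": joint torques, N m; "ee_pos": TCP position; "tcp_rot": TCP orientation; "ft_force": force on the tool from outside, world axes, zero at the start; "moment": the same for the moment, N m; "width": finger opening in mm; "gripper_force": force on a finger pad.
Only numpy, scipy, OpenCV 4.12 (cv2) and the standard library are available. Lean on these libraries where they do the work, as an engineer would, in place of code of your own. Each camera call takes 0.05 s, during which the arm holds its last target. There are 200 camera calls.

## Task

Swing the left-hand bin (as seen from the robot) of the counter rack forward until it is fully tilted out, then use the scoop to lift both tablet tubes out together and roll them into the metal tray. The tubes must not be touched with the gripper, only with the scoop. Leave the bin tilted out, put the scoop back down flat on the counter clear of the tray, and leave the right-hand bin and the other things on the counter alone.

Things in the scene. Friction and masses are not known exactly. Their poses are not given: they have to be found in the camera images.
- rack: Grey two-bay counter rack, fixed, 145 mm deep (x), 288 mm wide (y), cheeks 132 mm high, open above and in front. Origin: centre of its underside, on the counter; x points away from its front (into the rack), y to its left as seen from the robot, z up. The left bin's centre line is at y = +70 mm, the right bin's at y = -70 mm.
- bin (a joint): Tilt angle of the left white plastic bin: 0 = shut (upright), 1.3 rad = fully tilted out, at its stop. It turns about a level hinge along the rack's y through point bin_hinge; its open top swings towards the robot (rack -x) and down. Stiff hinge: it stays where it is left; opening it by the rim takes about 5 to 10 N.
- bin_hinge (a point): On the left bin's hinge line, mid-width: outer lower front corner of the bin, 48 mm above the counter; axes as the rack's; fixed. From it, bin shut: front wall x 0-4 mm, 110 high; floor z 0-4; back wall x 126-130, only 55 high; side walls y 60-64 either side, 110 high to x = 65, 55 high behind; a pull lip 14 deep, 4 thick along the front wall's outer top edge.
- bin_rim (a point): Middle of the top edge of the left bin's front wall; moves with the bin. Inside this wall stand two ribs, 8 mm wide, 9 high, up to 104 mm from the bin's underside, at y = +-48 mm: with the bin tilted out the lower tube rests on them, which leaves a 88 mm wide, 9 mm high gap along the wall, under it, for the scoop's pan.
- bin_right (a joint): Tilt angle of the right-hand bin (same build, holding cartons), 0 = shut. To be left alone.
- tube_a_center (a point): Centre of a tablet tube: white plastic cylinder, grey cap, diameter 28 mm, length 110 mm, about 50 g, its y axis along its length. It lies across the left bin on the floor and rolls towards the front wall as the bin tilts. With the bin out, one tube lies in the corner of floor and front wall, the other on it against the floor.
- tube_a: The same tube; origin on its surface, 14 mm from its centre.
- tube_b_center (a point): Centre of the second, identical tablet tube.
- tube_b: The second tube; origin on its surface, 14 mm from its centre.
- scoop: Scoop, loose, 0.22 kg, flat on the counter. Steel pan 140 mm long (x), 64 wide (y), 3 thick, open at front and sides, with a 30 mm high back wall at the rear. Origin: centre of the pan's underside; x to the front edge, z up. A straight black bar grip, 16 mm wide (y), 20 thick, 100 long, rises from the pan's rear (x = -68 mm), leaning back (to -x) 8 degrees from the pan's normal.
- scoop_grip (a point): Point on the centre line of the scoop's grip, 80 mm up along the grip from the pan's underside: -79.1 mm in x and 79.2 mm in z from the scoop's origin; axes as the scoop's.
- scoop_tip (a point): Middle of the front edge of the pan's underside, 70 mm in x from the scoop's origin.
- tray: Open aluminium tray, fixed, 200 mm (x) by 170 mm (y), 45 mm high, walls and floor 4 mm. Origin: centre of its underside.
- bottle: Amber bottle, 150 mm high, bystander; origin at the centre of its foot.
- carton: White carton 70 x 100 x 60 mm, bystander; origin at the centre of its underside.
Mind the look-alikes: they are no part of the job. Several things have the shape of the scoop; the one meant has the colours described above.

How it is judged:
By the outcome, as a careful person would: the job done as asked, in the order asked, and still so for the second after the job is handed in, with the robot touching nothing.
It also fails if it takes over 72 s, if anything falls off the work surface, if the arm or the gripper's body presses on something with over 40 N, if the wrist force passes 120 N, or if a joint passes its speed limit or range.

## Working session

There is one attempt and no reset: what is moved stays moved. The work goes in short steps, Python scripts to look and compute and a tool call to move; the robot and the scene stay as the last step left them, time stands still between calls to the robot, and variables do not carry over. Pictures are saved under pics/ and viewed, at most 10 in all, crops included, and the job is handed in when it is done.

Besides the shell and the picture viewer there is one more tool, called by a JSON object that holds its "fn" and its "kwargs". step_arm: Moves the arm, as the interface text tells. Its arguments: {"type":"object","properties":{"increments":{"type":"array","items":{"type":"number"}},"grip_force":{"type":"number"}},"required":["increments"]}

```bash
ls; mkdir -p pics
python3 - <<'E'
from bench import readout, imaging, robot
import cv2,numpy as np
for n in ("scene","top"):
    cv2.imwrite(f"pics/{n}0.png",imaging.grab_frame(n)[:,:,::-1])
    c=imaging.get_calibration(n);print({k:(np.round(v,3).tolist()) for k,v in c.items()})
s=readout.read_state();print(s)
E
```

```text
pics
{'fx': 515.879, 'fy': 515.879, 'cx': 312.125, 'cy': 233.04, 'world_from_camera': [[-0.561, -0.534, 0.633, 1357.369], [0.828, -0.372, 0.42, 384.709], [0.011, 0.759, 0.651, 970.736], [0.0, 0.0, 0.0, 1.0]]}
{'fx': 482.524, 'fy': 482.524, 'cx': 310.466, 'cy': 232.626, 'world_from_camera': [[-0.005, 0.997, -0.074, 418.028], [-1.0, -0.005, 0.002, -159.404], [0.001, 0.074, 0.997, 1579.954], [0.0, 0.0, 0.0, 1.0]]}
{'t': 0.1, 'q': array([-1.28550494,  0.59203693,  0.0483382 ,  1.60972088, -0.03330792,
        0.94267422, -0.03371496]), 'dq': array([-4.68120349e-04, -1.05799054e-03, -4.03792233e-04, -1.94930215e-03,
       -9.93608719e-04,  5.57780674e-04, -5.21860383e-06]), 'effort': array([ 4.68749990e-03, -5.49996042e+01,  1.55316554e+00, -1.98822677e+01,
        9.69577173e-03,  3.84164669e-03,  5.06061838e-06]), 'ee_pos': array([267.85066516, 672.95166368, 255.23911564]), 'tcp_rot': array([[-9.29124060e-01,  3.69767605e-01, -6.32025898e-04],
       [ 3.69768123e-01,  9.29122058e-01, -1.93311661e-03],
       [-1.27574695e-04, -2.02980818e-03, -9.99997932e-01]]), 'ft_force': array([0.27097533, 0.53227938, 0.37388508]), 'moment': array([-0.00787274, -0.02900877,  0.03555827]), 'gripper_force': 0.0, 'width': 85.26717385099491}
```

View pics/scene0.png

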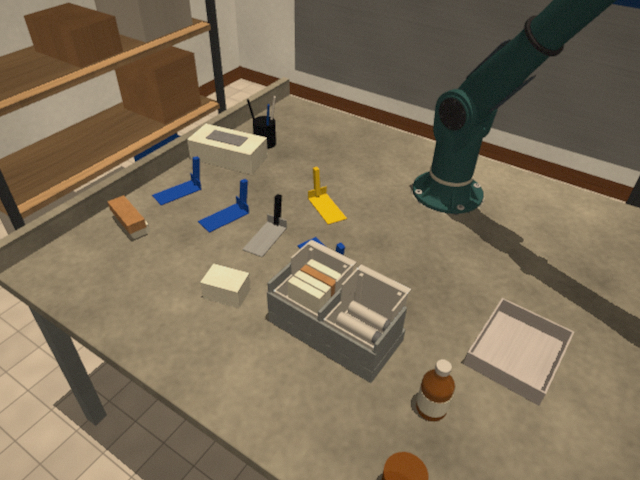

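View pics/top0.png

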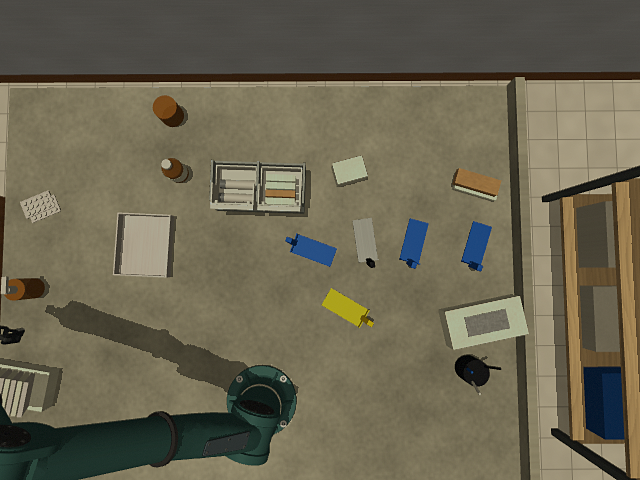

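The scene view shows the grey rack at (340,300) with the tubes in the bin at (370,310), which is the robot's left. The tray is at (520,350) and the bottle at (435,390).

In the top view the rack is at (258,187), with the left bin at (237,187). The tray is at (145,245).

These could be taken for the scoop, top-view pixels:
- steel pan with black grip at (365,242)
- blue at (312,250), (414,242) and (476,246)
- yellow at (347,308)

I choose the steel and black one at (365,242) and will check it in a close crop.

```bash
cat > h.py <<'E'
from bench import readout, imaging, robot
import cv2,numpy as np
def ray(n,u,v):
    c=imaging.get_calibration(n);T=np.array(c["world_from_camera"])
    d=T[:3,:3]@np.array([(u-c["cx"])/c["fx"],-(v-c["cy"])/c["fy"],-1.]);return T[:3,3],d
def onz(n,u,v,z):
    o,d=ray(n,u,v);return (o+d*(z-o[2])/d[2])
def proj(n,p):
    c=imaging.get_calibration(n);T=np.array(c["world_from_camera"])
    q=T[:3,:3].T@(np.asarray(p,float)-T[:3,3]);return np.array([c["cx"]+c["fx"]*q[0]/-q[2],c["cy"]-c["fy"]*q[1]/-q[2]])
def crop(n,x0,y0,x1,y1,k,name):
    im=imaging.grab_frame(n)[:,:,::-1];c=cv2.resize(im[y0:y1,x0:x1],None,fx=k,fy=k,interpolation=cv2.INTER_CUBIC)
    cv2.imwrite(f"pics/{name}.png",c)
E
python3 - <<'E'
from h import *
im=cv2.imread("pics/top0.png")
cv2.imwrite("pics/c1.png",cv2.resize(im[150:280,200:400],None,fx=4,fy=4,interpolation=cv2.INTER_CUBIC))
for n,u,v,z in [("top",258,187,132),("top",365,242,3),("top",145,245,0)]: print(onz(n,u,v,z).round())
E
```

```text
[665.  -3. 132.]
[ 503. -340.    3.]
[497. 380.   0.]
```

View pics/c1.png

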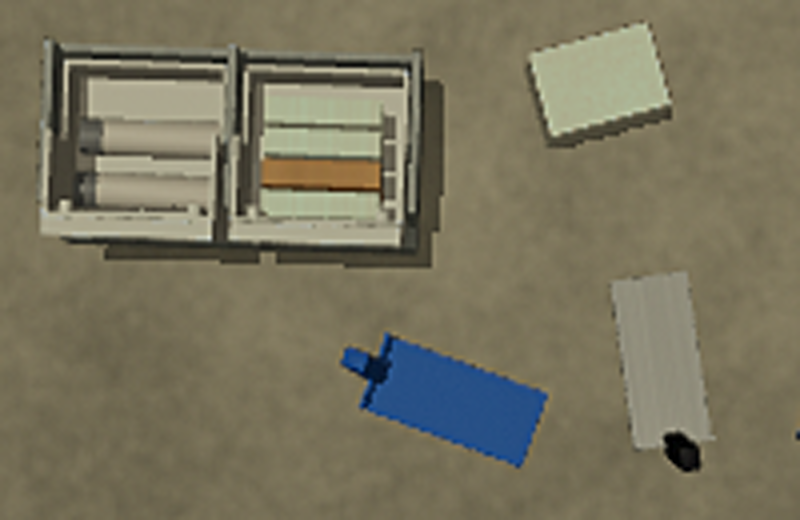

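Run:
```python
from h import *
f=lambda u,v:(200+(u+.5)/4-.5,150+(v+.5)/4-.5)
P=lambda u,v,z:onz("top",*f(u,v),z)
for nm,u,v,z in [("rack BL",45,40,132),("rack BR",423,51,132),("rack FR",416,247,132),("lipL",40,235,158),("lipR",213,241,158),("rimL in",64,212,158),("binback L",66,62,103),
 ("binback R",222,66,103)]: print(nm,P(u,v,z).round(1))
pc=np.array([P(*c,3)[:2] for c in [(612,283),(686,271),(714,438),(637,448)]]);
print(pc.round(1),"centre",pc.mean(0).round(1)); d=pc[0]+pc[1]-pc[2]-pc[3];print("yaw",np.degrees(np.arctan2(d[1],d[0])),np.linalg.norm(d)/2,np.linalg.norm(pc[0]-pc[1]))
g=P(682,452,99);print("grip top",g.round(1))
# tray and scoop masks
im=cv2.imread("pics/top0.png");hsv=cv2.cvtColor(im,cv2.COLOR_BGR2HSV)
c=im[205:285,105:185];m=((hsv[...,2]>165)&(hsv[...,1]<40)).astype(np.uint8)
for k in cv2.findContours(m,0,2)[0]:
    if cv2.contourArea(k)>100:
        r=cv2.minAreaRect(k);print(r, onz("top",*r[0],45).round())
for u,v in [(117,213),(174,214),(172,277),(114,275)]: print("tray",onz("top",u,v,45).round())
```

```text
rack BL [749.7 140.2 132. ]
rack BR [ 739.8 -147.3  132. ]
rack FR [ 589.9 -141.4  132. ]
lipL [597.2 137.  158. ]
lipR [592.1   8.8 158. ]
rimL in [614.3 119.4 158. ]
binback L [739.  129.7 103. ]
binback R [735.3   8.8 103. ]
[[ 574.7 -300.5]
 [ 584.3 -361.4]
 [ 447.2 -382.3]
 [ 439.4 -319.3]] centre [ 511.4 -340.9]
yaw 8.290087141134062 137.64301200264092 61.65039241447639
grip top [ 434.8 -344.    99. ]
tray [598. 457.  45.]
tray [594. 274.  45.]
tray [393. 277.  45.]
tray [401. 461.  45.]
```

Measured positions:
- **Rack:** yaw about -2°, centre about (670,-2). Its measured width of 287.7 mm fits the given 288.
- **Bin hinge:** about (608.5, 70, 48).
- **Scoop:** centre (511,-341), yaw 8.3°, pan measured 138x62. The crop confirms it is the steel pan with the black grip.
- **Tray:** centre about (497,367).

First I turn the tool to the rack's axes, close the fingers and move over the bin.

{"fn": "step_arm", "kwargs": {"increments": [1, 0, 0, 0, -6.6, 1, 0, 0, 0, -6.6, 1, 0, 0, 0, -6.5, 1, -10, -16, 0, 0, 1, -20, -32, 0, 0, 1, -22, -34, 0, 0, 1, -22, -34, 0, 0, 1, -22, -34, 0, 0, 1, -22, -34, 0, 0, 1, -22, -34, 0, 0, 1, -22, -34, 0, 0, 1, -22, -34, 0, 0], "grip_force": 30}}

```text
t: 1.1
ee_pos: [442.5, 379.3, 256.0]
tcp_rot: [[-0.999, 0.035, -0.0], [0.035, 0.999, -0.001], [0.0, -0.001, -1.0]]
ft_force: [0.3, 0.4, -0.1]
width: 0.3
gripper_force: 0.0
```

{"fn": "step_arm", "kwargs": {"increments": [1, -22, -34, 0, 0, 1, -22, -34, 0, 0, 1, -22, -34, 0, 0, 1, -22, -34, 0, 0, 1, -22, -34, 0, 0, 1, -22, -34, 0, 0, 1, -22, -34, 0, 0, 1, -22, -34, 0, 0, 1, -22, -32, 0, 0, 1, -3, 0, 0, 0, 1, 0, 0, 0, 0]}}

```text
t: 2.02
ee_pos: [633.6, 66.4, 255.9]
tcp_rot: [[-0.999, 0.042, 0.0], [0.042, 0.999, -0.002], [-0.0, -0.002, -1.0]]
ft_force: [-0.7, 0.8, -0.4]
width: -0.3
gripper_force: 0.0
```

{"fn": "step_arm", "kwargs": {"increments": [1, 0, 4, 25, 0, 1, 0, 0, 35, 0, 1, 0, 0, 30, 0, 1, 0, 0, 5, 0, 1, 0, 0, 0, 0, 1, 5, 0, 0, 0, 1, 5, 0, 0, 0, 1, 6, 0, 0.3, 0, 1, 6, 0, 0.3, 0, 1, 6, 0, 0.4, 0, 1, 6, 0, 1.2, 0, 1, 6, 0, 1.6, 0]}}

```text
t: 3.02
ee_pos: [597.8, 76.6, 161.0]
tcp_rot: [[-0.999, 0.035, 0.014], [0.035, 0.999, 0.002], [-0.014, 0.003, -1.0]]
ft_force: [5.4, 0.5, 0.5]
width: -0.2
gripper_force: 3.1
```

{"fn": "step_arm", "kwargs": {"increments": [1, 5, 0, 1.6, 0, 1, 5.5, 0, 2.3, 0, 1, 5.3, 0, 2.6, 0, 1, 5, 0, 2.8, 0, 1, 4.8, 0, 3.4, 0, 1, 4.6, 0, 3.6, 0, 1, 4.5, 0, 3.7, 0, 1, 4.0, 0, 4.3, 0, 1, 3.9, 0, 4.4, 0, 1, 3.7, 0, 4.6, 0, 1, 3.2, 0, 4.9, 0, 1, 2.9, 0, 5.1, 0]}}

```text
t: 4.02
ee_pos: [540.8, 78.7, 116.5]
tcp_rot: [[-0.999, 0.035, 0.004], [0.035, 0.999, 0.002], [-0.004, 0.002, -1.0]]
ft_force: [0.4, 1.4, 4.0]
width: 0.1
gripper_force: 2.1
```

{"fn": "step_arm", "kwargs": {"increments": [1, 2.6, 0, 5.3, 0, 1, 1.6, 0, 4, 0, 1, 1.5, 0, 4.2, 0, 1, 0.5, 0, 2, 0, 1, 0, 0, 0, 0]}}

```text
t: 4.43
ee_pos: [533.9, 78.8, 100.0]
tcp_rot: [[-0.999, 0.034, 0.0], [0.034, 0.999, 0.001], [-0.0, 0.001, -1.0]]
ft_force: [-2.9, 1.6, 13.3]
width: -0.1
gripper_force: 6.0
```

{"fn": "step_arm", "kwargs": {"increments": [1, 0, 0, 2, 0, 1, 0, 0, 1, 0, 1, 0, 0, 0, 0]}}

```text
t: 4.68
ee_pos: [533.9, 78.8, 99.6]
tcp_rot: [[-0.999, 0.035, -0.0], [0.035, 0.999, 0.001], [0.0, 0.001, -1.0]]
ft_force: [-6.9, 1.4, 36.0]
width: -0.1
gripper_force: 16.4
```

{"fn": "step_arm", "kwargs": {"increments": [1, 0, 0, -10, 0, 1, 0, 0, -35, 0, 1, 0, 0, -40, 0, 1, 0, 0, -40, 0, 0, 0, 0, -35, 0, 0, 0, 0, 0, 0]}}

```text
t: 5.18
ee_pos: [538.0, 78.0, 262.4]
tcp_rot: [[-0.999, 0.036, 0.013], [0.036, 0.999, 0.002], [-0.013, 0.003, -1.0]]
ft_force: [1.9, 0.2, -0.1]
width: 23.5
gripper_force: 0.0
```

Run:
```python
from h import *
R={}
for n,(x0,y0,x1,y1) in {"scene":(262,185,292,232),"top":(355,252,385,275)}.items():
    im=cv2.imread(f"pics/{n}0.png")[y0:y1,x0:x1]
    m=(im.max(2)<50);v,u=np.nonzero(m);R[n]=(u.mean()+x0,v.mean()+y0);print(n,m.sum(),R[n],u.min()+x0,u.max()+x0,v.min()+y0,v.max()+y0)
o1,d1=ray("scene",*R["scene"]);o2,d2=ray("top",*R["top"])
A=np.stack([d1,-d2],1);s=np.linalg.lstsq(A,o2-o1,rcond=None)[0];print(o1+d1*s[0],o2+d2*s[1])
for y in (-341,):
  for p in [(511.4-79.1*.9895,-340.9-79.1*.1444,79.2),(511.4-82*.9895,-340.9-82*.1444,99),(511.4-68*.9895,-340.9-68*.1444,3)]: print(proj("top",p),proj("scene",p))
i=imaging.grab_frame("scene")[200:420,230:450,::-1];j=imaging.grab_frame("top")[130:260,190:320,::-1]
cv2.imwrite("pics/c2.png",np.hstack([cv2.resize(i,(400,400)),cv2.resize(j,(400,400))]))
```

```text
scene 171 (np.float64(276.9941520467836), np.float64(208.8421052631579)) 274 280 195 224
top 61 (np.float64(370.1639344262295), np.float64(262.59016393442624)) 366 374 258 267
[ 435.39873985 -349.6898073    54.00936399] [ 435.44962201 -349.76632605   54.01949074]
[372.00794003 263.23626016] [276.44789313 201.15662166]
[372.98806566 264.10466452] [276.70757897 195.02553386]
[368.47064098 260.11794904] [275.49330025 223.91819747]
```

View pics/c2.png

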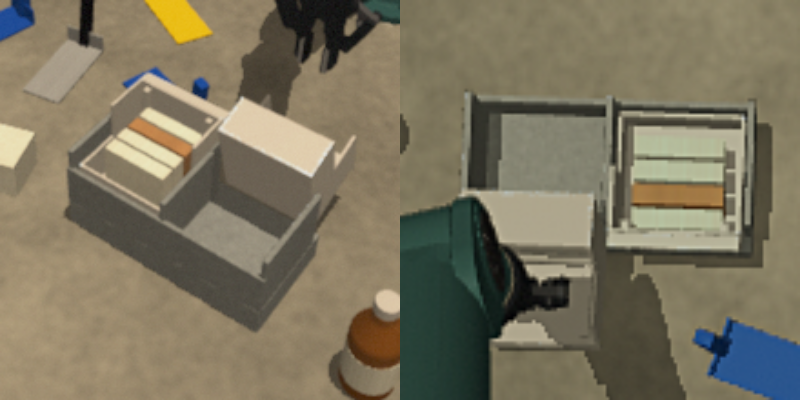

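The bin is tilted out in both views: its outer floor is upright at crop (270,150) and the rim points at the robot. The right bin is unchanged. Next I go above the scoop grip at (432.5,-350.5).

{"fn": "step_arm", "kwargs": {"increments": [0, 5, -20, 0, 0, 0, 7, -36, 0, 0, 0, 7, -36, 0, 0, 0, 7, -36, 0, 0, 0, 7, -36, 0, 0, 0, 7, -36, 0, 0, 0, 7, -36, 0, 0, 0, 7, -36, 0, 0, 0, 7, -36, 0, 0, 0, 7, -36, 0, 0, 0, 7, -36, 0, 0, 0, 7, -36, 0, 0]}}

```text
t: 6.28
ee_pos: [435.2, -336.0, 253.5]
tcp_rot: [[-0.999, 0.035, -0.004], [0.035, 0.999, 0.002], [0.004, 0.002, -1.0]]
ft_force: [0.8, 0.5, 0.2]
width: 85.1
gripper_force: 0.0
```

{"fn": "step_arm", "kwargs": {"increments": [0, 8, -16, 0, 0, 0, 0, 0, 0, -5.2, 0, 0, 0, 0, -5.1, 0, 0, 0, 35, 0, 0, 0, 0, 35, 0, 0, 0, 0, 0, 0, 0, 0, 0, 0, 0]}}

```text
t: 6.87
ee_pos: [426.4, -349.2, 182.9]
tcp_rot: [[-0.99, -0.144, -0.007], [-0.144, 0.99, 0.004], [0.006, 0.005, -1.0]]
ft_force: [0.4, -0.0, 0.7]
width: 85.3
gripper_force: 0.0
```

Run:
```python
from h import *
s=readout.read_state();print(s["ee_pos"],s["q"].round(2),s["width"])
crop("scene",200,130,340,260,5,"c3")
```

```text
[ 426.43429306 -349.18228203  182.87762077] [ 0.55  0.48  0.07  2.06 -0.06  0.61  2.38] 85.27153927562439
```

View pics/c3.png

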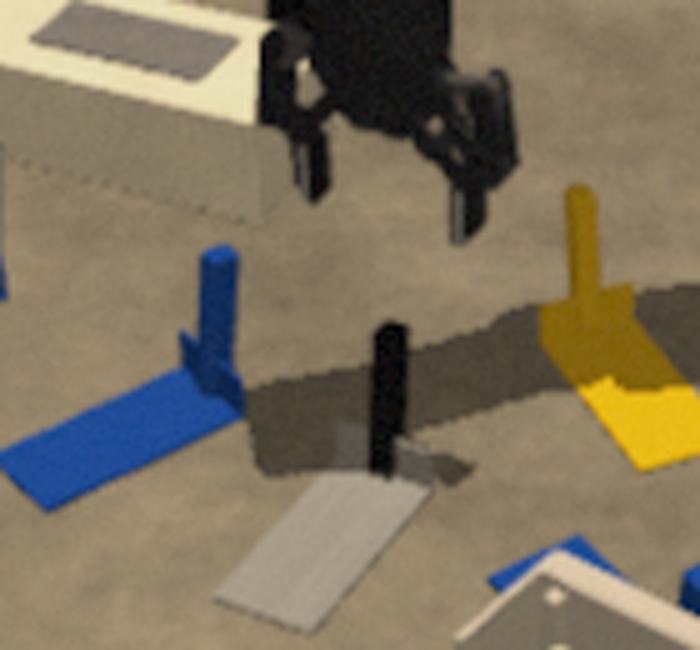

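The fingers straddle the black grip (crop 390,400) with the steel pan below. I descend and close.

{"fn": "step_arm", "kwargs": {"increments": [0, -6, 0, 35, 0, 0, 0, 0, 35, 0, 0, 0, 0, 24, 0, 0, 0, 0, 5, 0, 0, 0, 0, 0, 0, 1, 0, 0, 0, 0, 1, 0, 0, 0, 0, 1, 0, 0, 0, 0, 1, 0, 0, 0, 0, 1, 0, 0, 0, 0, 1, 0, 0, 0, 0], "grip_force": 40}}

```text
t: 7.83
ee_pos: [434.9, -349.9, 87.5]
tcp_rot: [[-0.989, -0.145, 0.001], [-0.145, 0.989, -0.0], [-0.0, -0.0, -1.0]]
ft_force: [-0.7, -1.0, 3.6]
width: 15.9
gripper_force: 39.4
```

{"fn": "step_arm", "kwargs": {"increments": [1, 0, 0, 0, 0, 1, 0, 0, -8, 0, 1, 0, 0, -10, 0, 1, 0, 0, 0, 0]}}

```text
t: 8.17
ee_pos: [435.4, -350.4, 106.4]
tcp_rot: [[-0.99, -0.144, 0.002], [-0.144, 0.99, -0.002], [-0.002, -0.002, -1.0]]
ft_force: [0.0, 0.1, -2.1]
width: 15.6
gripper_force: 39.1
```

Run:
```python
from h import *
s=readout.read_state();print(s["ee_pos"],s["moment"],s["ft_force"],s["width"],s["gripper_force"])
crop("scene",200,130,340,260,5,"c4")
```

```text
[ 435.39145799 -350.35678635  106.36403452] [-0.03664305  0.03872367 -0.01415548] [ 0.02085788  0.06165653 -2.12421458] 15.550009974180664 39.14507210254669
```

View pics/c4.png

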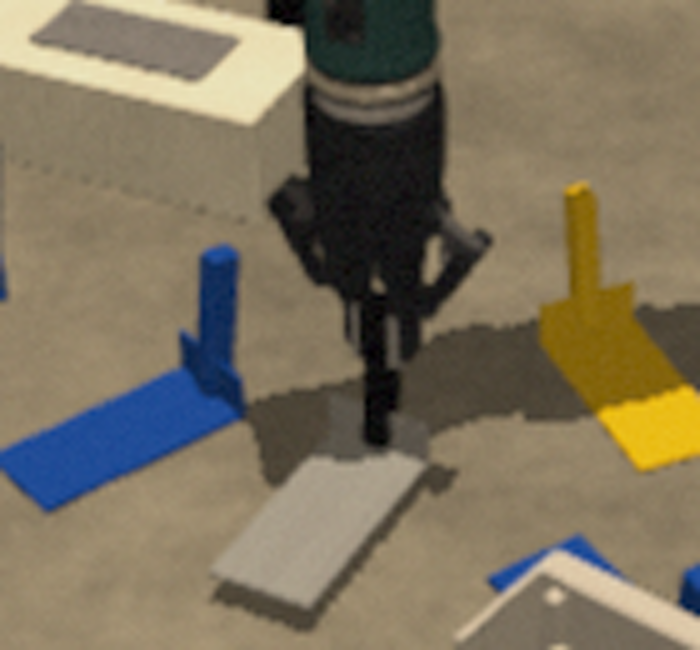

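```bash
cat >> h.py <<'E'
def onplane(n,u,v,p0,yawdeg):
    "intersect ray with vertical plane through p0 along heading; returns (along,z)"
    a=np.radians(yawdeg);h=np.array([np.cos(a),np.sin(a),0]);nn=np.array([-h[1],h[0],0])
    o,d=ray(n,u,v);t=nn@(np.asarray(p0)-o)/(nn@d);p=o+t*d;return h@(p-p0),p[2]
E
python3 - <<'E'
from h import *
p0=np.array([435.4,-350.4,100])
for c in [(260,591),(367,458),(213,575),(305,608)]: print(onplane("scene",200+(c[0]+.5)/5-.5,130+(c[1]+.5)/5-.5,p0,8.3), onz("scene",200+(c[0]+.5)/5-.5,130+(c[1]+.5)/5-.5,20))
E
```

```text
(np.float64(145.16755293280542), np.float64(19.844406726261923)) [ 579.17439339 -329.32730737   20.        ]
(np.float64(24.67070958177506), np.float64(25.673758452656102)) [ 454.42374346 -351.23054113   20.        ]
(np.float64(187.2036838551125), np.float64(65.33378190469261)) [ 583.75471997 -358.83007376   20.        ]
(np.float64(101.49462970927362), np.float64(-28.751976645230798)) [ 575.90368256 -300.60685476   20.        ]
```

The scoop is held level and the pan sits 87 mm below the TCP. The tool can only yaw, so I will set the pan's pitch by turning the scoop in the fingers, with its tip against the tray's far inner wall. I carry it there now.

{"fn": "step_arm", "kwargs": {"increments": [1, 0, 0, -20, 0, 1, 0, 0, -35, 0, 1, 0, 0, -38, 0, 1, 0, 0, -38, 0, 1, 0, 0, -35, 0, 1, 0, 0, -18, 5.2, 1, 0, 0, 0, 5.1, 1, -1, 15, 0, 0, 1, -3, 30, 0, 0, 1, -3, 35, 0, 0, 1, -3, 35, 0, 0, 1, -3, 35, 0, 0], "grip_force": 60}}

```text
t: 9.22
ee_pos: [452.2, -198.7, 288.4]
tcp_rot: [[-0.999, 0.036, -0.001], [0.036, 0.999, 0.0], [0.001, 0.0, -1.0]]
ft_force: [-0.2, 0.5, -3.6]
width: 15.4
gripper_force: 62.2
```

{"fn": "step_arm", "kwargs": {"increments": [1, -3, 36, 0, 0, 1, -2, 38, 0, 0, 1, -2, 38, 0, 0, 1, -1, 38, 0, 0, 1, -1, 38, 0, 0, 1, 5, 38, 0, 0, 1, 6, 38, 0, 0, 1, 6, 38, 0, 0, 1, 6, 38, 0, 0, 1, 6, 38, 0, 0, 1, 6, 38, 0, 0, 1, 6, 38, 0, 0]}}

```text
t: 10.22
ee_pos: [435.8, 255.9, 288.5]
tcp_rot: [[-0.999, 0.035, -0.001], [0.035, 0.999, -0.001], [0.001, -0.001, -1.0]]
ft_force: [0.9, -0.5, -1.8]
width: 15.4
gripper_force: 62.2
```

{"fn": "step_arm", "kwargs": {"increments": [1, 6, 36, 0, 0, 1, 6, 36, 0, 0, 1, 5, 26, 0, 0, 1, 0, 15, 0, 0, 1, 0, 0, 0, 0, 1, 0, 0, 0, 0]}}

```text
t: 10.72
ee_pos: [423.8, 367.4, 288.2]
tcp_rot: [[-0.999, 0.034, -0.001], [0.034, 0.999, -0.002], [0.001, -0.002, -1.0]]
ft_force: [-0.3, -1.6, -2.5]
width: 15.2
gripper_force: 62.2
```

Run:
```python
from h import *
s=readout.read_state();print(s["ee_pos"],s["tcp_rot"][:,0],s["q"].round(2),s["width"])
i=imaging.grab_frame("scene")[240:440,420:620,::-1];j=imaging.grab_frame("top")[150:300,70:220,::-1]
cv2.imwrite("pics/c5.png",np.hstack([cv2.resize(i,(400,400)),cv2.resize(j,(400,400))]))
```

```text
[423.76031299 367.38768667 288.18090997] [-9.99409416e-01  3.43559022e-02  7.00478874e-04] [-0.67  0.35 -0.16  1.95  0.07  0.85  0.66] 15.175688290284262
```

View pics/c5.png

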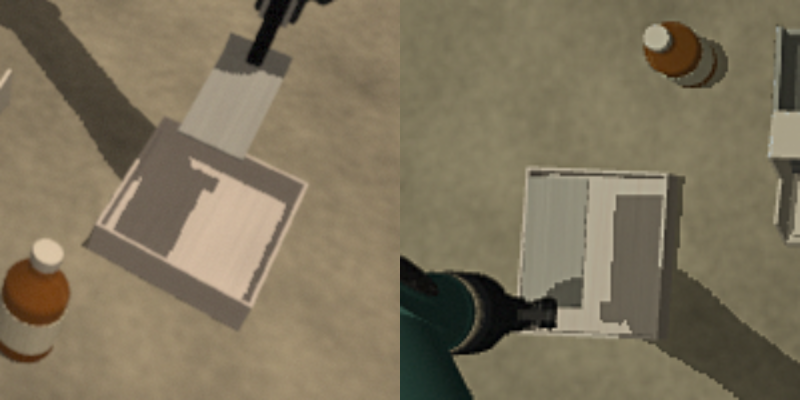

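The pan is over the tray, level. The tray's outer rim corners in the right panel are (527,168), (669,174), (657,339) and (518,334), so its centre is about (496,377). I lower the scoop in, then push the tip against the far wall.

{"fn": "step_arm", "kwargs": {"increments": [1, 0, 8, 30, 0, 1, 0, 0, 38, 0, 1, 0, 0, 38, 0, 1, 0, 0, 38, 0, 1, 0, 0, 30, 0, 1, 0, 0, 15, 0, 1, 0, 0, 0, 0, 1, -6, 0, 0, 0, 1, -6, 0, 0, 0, 1, -4, 0, 0, 0, 1, 0, 0, 0, 0], "grip_force": 25}}

```text
t: 11.73
ee_pos: [443.3, 375.8, 101.6]
tcp_rot: [[-0.999, 0.037, 0.004], [0.037, 0.999, 0.003], [-0.004, 0.003, -1.0]]
ft_force: [0.6, 0.8, -1.6]
width: 15.2
gripper_force: 62.2
```

{"fn": "step_arm", "kwargs": {"increments": [1, -3, 0, 0, 0, 1, -3, 0, 0, 0, 1, 0, 0, 0, 0]}}

```text
t: 11.98
ee_pos: [445.9, 375.6, 100.2]
tcp_rot: [[-0.999, 0.035, -0.0], [0.035, 0.999, 0.0], [0.0, 0.0, -1.0]]
ft_force: [-1.2, -0.2, -2.3]
width: 15.1
gripper_force: 62.4
```

{"fn": "step_arm", "kwargs": {"increments": [1, -4, 0, 0, 0, 1, -3, 0, -2, 0, 1, -3, 0, -4, 0, 1, -3, 0, -4, 0, 1, 0, 0, 0, 0], "grip_force": 25}}

```text
t: 12.4
ee_pos: [453.7, 375.8, 109.5]
tcp_rot: [[-0.999, 0.033, -0.009], [0.033, 0.999, -0.002], [0.008, -0.002, -1.0]]
ft_force: [-9.1, 2.8, 2.2]
width: 15.0
gripper_force: 63.0
```

{"fn": "step_arm", "kwargs": {"increments": [1, -3, 0, -2, 0, 1, -3, 0, -4, 0, 1, -3, 0, -4, 0, 1, -3, 0, -4, 0, 1, -3, 0, -4, 0, 1, 0, 0, 0, 0], "grip_force": 25}}

```text
t: 12.9
ee_pos: [469.3, 375.3, 127.8]
tcp_rot: [[-0.999, 0.033, -0.008], [0.033, 0.999, -0.001], [0.008, -0.002, -1.0]]
ft_force: [-7.7, 0.6, 1.3]
width: 15.0
gripper_force: 63.2
```

Run:
```python
from h import *
s=readout.read_state();print(s["ee_pos"],s["ft_force"],s["moment"],s["gripper_force"])
i=imaging.grab_frame("scene")
crop("scene",460,230,620,390,5,"c6")
cv2.imwrite("pics/c6.png",cv2.resize(i[260:390,460:600,::-1],(700,650),interpolation=cv2.INTER_CUBIC)[:600])
```

```text
[469.26368406 375.29760669 127.76846986] [-7.65763234  0.64919152  1.26812978] [ 0.35162077  2.17507634 -0.02480071] 63.24341297149658
```

View pics/c6.png

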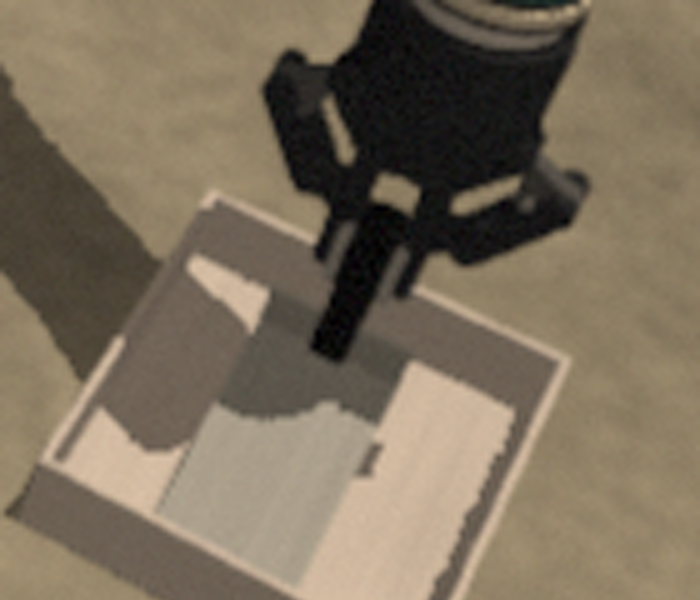

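Run:
```python
from h import *
f=lambda u,v:(460+(u+.5)/5-.5,260+(v+.5)/5-.5)
for nm,pts,dy in [("+y",[(407,372),(374,440),(300,586)],32),("-y",[(217,405),(190,450),(158,510)],-32),("grip",[(385,212),(328,355)],0)]:
    p0=np.array([469.3,375.3+dy,0]);P=np.array([onplane("scene",*f(*c),p0,-2) for c in pts]);d=P[-1]-P[0];print(nm,P.round(),np.degrees(np.arctan2(d[1],d[0])))
```

```text
+y [[-94. -33.]
 [-63. -54.]
 [118.  39.]] 18.870138849644373
-y [[ 25.  18.]
 [ 66.  28.]
 [100.  21.]] 2.3389609752653784
grip [[ 27. 172.]
 [-20.  32.]] -108.44981035236898
```

{"fn": "step_arm", "kwargs": {"increments": [1, -3, 0, -3, 0, 1, -3, 0, -3, 0, 1, -3, 0, -3, 0, 1, 0, 0, 0, 0]}}

```text
t: 13.33
ee_pos: [478.5, 374.8, 136.6]
tcp_rot: [[-0.999, 0.034, -0.008], [0.034, 0.999, -0.001], [0.008, -0.002, -1.0]]
ft_force: [-7.0, 1.0, 1.6]
width: 14.8
gripper_force: 63.1
```

{"fn": "step_arm", "kwargs": {"increments": [1, 5, 0, -10, 0, 1, 3, 0, -30, 0, 1, 0, 0, -38, 0, 1, 0, 0, -38, 0, 1, 0, 0, -38, 0, 1, 0, -10, -30, 0, 1, 0, -25, 0, 0, 1, 0, -33, 0, 0, 1, 0, -33, 0, 0, 1, 0, -33, 0, 0, 1, 0, -33, 0, 0, 1, 0, -33, 0, 0], "grip_force": 60}}

```text
t: 14.33
ee_pos: [468.1, 172.3, 321.4]
tcp_rot: [[-0.999, 0.035, 0.002], [0.035, 0.999, -0.0], [-0.002, -0.0, -1.0]]
ft_force: [1.0, -0.1, -2.3]
width: 15.2
gripper_force: 62.6
```

{"fn": "step_arm", "kwargs": {"increments": [1, 1, -33, 0, 0, 1, 1, -33, 0, 0, 1, 1, -25, 0, 0, 1, 0, -8, 0, 0, 1, 0, 0, 15, 0, 1, 0, 0, 15, 0, 1, 0, 0, 0, 0, 1, 0, 0, 0, 0]}}

```text
t: 15.0
ee_pos: [461.3, 75.6, 290.7]
tcp_rot: [[-0.999, 0.034, -0.001], [0.034, 0.999, -0.0], [0.001, -0.0, -1.0]]
ft_force: [0.5, 0.0, -1.6]
width: 15.2
gripper_force: 62.5
```

Run:
```python
from h import *
s=readout.read_state();print(s["ee_pos"],s["tcp_rot"][:,0],s["ft_force"],s["moment"],s["q"].round(2))
a=imaging.grab_frame("scene")[180:380,250:450,::-1];b=imaging.grab_frame("top")[130:260,190:320,::-1]
cv2.imwrite("pics/c7.png",np.hstack([cv2.resize(a,(400,400),interpolation=2),cv2.resize(b,(400,400),interpolation=2)]))
```

```text
[461.33870117  75.64067833 290.68984273] [-9.99407805e-01  3.44028232e-02  6.96931297e-04] [ 0.5055995   0.02436158 -1.57697643] [-0.00956848  0.01231364 -0.05491383] [-0.2   0.22 -0.08  2.13  0.02  0.79  1.25]
```

View pics/c7.png

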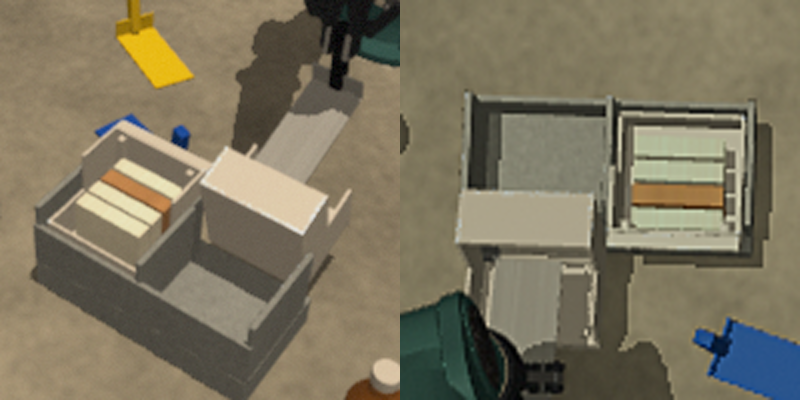

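Run:
```python
from h import *
f=lambda u,v:(190+(u-400+.5)*.325-.5,130+(v+.5)*.325-.5)
for nm,u,v,z in [("tip l",490,253,161),("tip r",558,253,161),("rim r",597,347,80),("floor edge l",459,245,161),("floor edge r",592,250,161),("floor end far l",462,192,173),("far r",592,192,173)]:
    print(nm,onz("top",*f(u,v),z).round(1))
```

```text
tip l [586.2 108.8 161. ]
tip r [585.9  43.5 161. ]
rim r [499.6  15.1  80. ]
floor edge l [594.1 138.7 161. ]
floor edge r [588.6  10.8 161. ]
floor end far l [643.6 133.8 173. ]
far r [643.    9.6 173. ]
```

Run:
```python
from h import *
im=imaging.grab_frame("top")
for u in (222,228,233,236,239): print(u,im[206:252:1,u].mean(1).round().astype(int).tolist())
for z in (161,172): print([ (v,onz("top",230,v,z)[0].round(1)) for v in (209,211,213,215)])
print(proj("top",[576,72,164]),proj("top",[590,72,188]))
sc=imaging.grab_frame("scene")
cv2.imwrite("/tmp/s.png",sc[:,:,::-1])
# scene: predicted rear corners of pan for two pitches
for ph in (13.3,18.3):
    p=np.radians(ph);X=np.array([np.cos(p),-np.sin(p)]);Z=np.array([np.sin(p),np.cos(p)])
    piv=np.array([461.3,284.7]);
    for s in (-1,1):
        for a,b in [(7.4,-48.),(7.4,-78),(60,-78)]:
            q=piv+a*X+b*Z;print(ph,s,(a,b),proj("scene",[q[0],75.6+s*32-.035*a,q[1]]).round(1),proj("top",[q[0],75.6+s*32-.035*a,q[1]]).round(1))
```

```text
222 [158, 161, 167, 113, 78, 57, 68, 110, 132, 130, 128, 127, 125, 126, 127, 126, 126, 126, 127, 128, 127, 127, 127, 127, 128, 126, 128, 127, 130, 130, 135, 146, 48, 4, 14, 47, 49, 71, 34, 31, 31, 26, 27, 29, 25, 20]
228 [158, 160, 165, 139, 91, 81, 89, 145, 129, 132, 135, 133, 134, 133, 132, 132, 131, 131, 129, 129, 130, 130, 129, 127, 128, 128, 128, 127, 126, 126, 126, 127, 127, 127, 130, 132, 138, 149, 94, 23, 6, 12, 12, 10, 14, 16]
233 [159, 160, 164, 136, 92, 76, 73, 150, 127, 127, 130, 129, 128, 128, 129, 129, 129, 128, 127, 127, 127, 128, 127, 127, 126, 127, 127, 126, 126, 128, 128, 129, 128, 129, 131, 137, 80, 73, 77, 77, 81, 54, 15, 6, 34, 41]
236 [158, 160, 162, 154, 96, 77, 72, 153, 133, 130, 132, 133, 132, 132, 132, 132, 131, 130, 130, 129, 130, 130, 130, 129, 131, 130, 130, 129, 128, 128, 128, 128, 127, 129, 135, 78, 71, 74, 75, 75, 76, 67, 54, 55, 47, 40]
239 [159, 160, 162, 154, 97, 80, 90, 87, 131, 132, 130, 131, 130, 130, 130, 130, 130, 130, 130, 131, 131, 130, 130, 130, 131, 131, 132, 132, 132, 131, 130, 132, 131, 133, 138, 80, 75, 78, 79, 80, 83, 72, 26, 14, 25, 39]
[(209, np.float64(594.6)), (211, np.float64(588.7)), (213, np.float64(582.7)), (215, np.float64(576.8))]
[(209, np.float64(593.3)), (211, np.float64(587.4)), (213, np.float64(581.5)), (215, np.float64(575.6))]
[231.17870798 215.14507583] [229.86718663 209.43705674]
13.3 -1 (7.4, -48.0) [404.7 211.3] [237.  254.6]
13.3 -1 (7.4, -78) [404.5 219.6] [238.5 257.3]
13.3 -1 (60, -78) [393.1 234.9] [239.9 239.6]
13.3 1 (7.4, -48.0) [430.4 221.4] [213.9 254.7]
13.3 1 (7.4, -78) [429.6 229.7] [216.  257.4]
13.3 1 (60, -78) [418.5 245.5] [217.6 239.7]
18.3 -1 (7.4, -48.0) [405.6 210.2] [236.9 256.1]
18.3 -1 (7.4, -78) [405.8 217.7] [238.4 259.7]
18.3 -1 (60, -78) [394.6 234.1] [240.  242.4]
18.3 1 (7.4, -48.0) [431.2 220.3] [213.9 256.2]
18.3 1 (7.4, -78) [430.9 227.7] [215.9 259.8]
18.3 1 (60, -78) [419.8 244.6] [217.8 242.5]
```

The pan is centred between the bin sides: its tip edge is at top-view row 213, giving tip x about 583. The pitch comes out at about 15° nose down, and the pan is about 2.5 mm left of the bin's centre. I descend behind the tubes.

{"fn": "step_arm", "kwargs": {"increments": [1, 5, -2.5, 10, 0, 1, 5, 0, 25, 0, 1, 0, 0, 30, 0, 1, 0, 0, 20, 0, 1, 0, 0, 8, 0, 1, 0, 0, 0, 0, 1, 0, 0, 0, 0]}}

```text
t: 15.78
ee_pos: [452.4, 73.7, 198.3]
tcp_rot: [[-0.999, 0.035, 0.001], [0.035, 0.999, 0.0], [-0.001, 0.0, -1.0]]
ft_force: [1.3, 0.1, -2.4]
width: 14.9
gripper_force: 62.5
```

{"fn": "step_arm", "kwargs": {"increments": [1, 0, 0, 4, 0, 1, 0, 0, 3, 0, 1, 0, 0, 0, 0]}}

```text
t: 16.03
ee_pos: [452.0, 73.5, 191.1]
tcp_rot: [[-0.999, 0.035, 0.001], [0.035, 0.999, 0.0], [-0.001, 0.0, -1.0]]
ft_force: [-0.5, 0.2, -1.5]
width: 15.5
gripper_force: 62.5
```

Lower on until it touches.

{"fn": "step_arm", "kwargs": {"increments": [1, 0, 0, 2, 0, 1, 0, 0, 1, 0, 1, 0, 0, 0, 0]}}

```text
t: 16.28
ee_pos: [451.8, 73.4, 187.9]
tcp_rot: [[-0.999, 0.035, 0.001], [0.035, 0.999, 0.0], [-0.001, 0.0, -1.0]]
ft_force: [-0.2, 0.6, 0.1]
width: 15.0
gripper_force: 62.7
```

{"fn": "step_arm", "kwargs": {"increments": [1, 0, 0, 2, 0, 1, 0, 0, 0, 0]}}

```text
t: 16.45
ee_pos: [451.9, 73.5, 186.7]
tcp_rot: [[-0.999, 0.035, 0.001], [0.035, 0.999, 0.0], [-0.001, 0.0, -1.0]]
ft_force: [-2.6, -0.0, 8.8]
width: 15.4
gripper_force: 64.2
```

{"fn": "step_arm", "kwargs": {"increments": [1, 0, 0, 2, 0, 1, 0, 0, 0, 0]}}

```text
t: 16.62
ee_pos: [450.8, 73.6, 185.6]
tcp_rot: [[-0.999, 0.035, -0.001], [0.035, 0.999, -0.0], [0.001, -0.0, -1.0]]
ft_force: [-8.0, -0.7, 21.0]
width: 15.3
gripper_force: 65.6
```

{"fn": "step_arm", "kwargs": {"increments": [1, 0, 0, -5, 0, 1, 0, 0, 0, 0, 1, -5, 0, 1.4, 0, 1, -5, 0, 1.4, 0, 1, -5, 0, 1.4, 0, 1, 0, 0, 0, 0]}}

```text
t: 17.12
ee_pos: [468.3, 72.9, 184.0]
tcp_rot: [[-0.999, 0.036, 0.001], [0.036, 0.999, 0.0], [-0.001, 0.0, -1.0]]
ft_force: [-0.3, -0.0, -1.9]
width: 15.0
gripper_force: 62.4
```

{"fn": "step_arm", "kwargs": {"increments": [1, -5, 0, 1.4, 0, 1, -4, 0, 1.1, 0, 1, 0, 0, 0, 0]}}

```text
t: 17.37
ee_pos: [476.8, 72.6, 181.7]
tcp_rot: [[-0.999, 0.035, 0.001], [0.035, 0.999, 0.0], [-0.001, 0.0, -1.0]]
ft_force: [0.2, 1.1, -1.2]
width: 15.5
gripper_force: 62.4
```

{"fn": "step_arm", "kwargs": {"increments": [1, -4, 0, 1.1, 0, 1, 0, 0, 0, 0]}}

```text
t: 17.53
ee_pos: [480.3, 72.5, 180.8]
tcp_rot: [[-0.999, 0.035, 0.001], [0.035, 0.999, 0.0], [-0.001, 0.0, -1.0]]
ft_force: [-0.1, 0.9, -1.6]
width: 15.3
gripper_force: 62.4
```

{"fn": "step_arm", "kwargs": {"increments": [1, -4, 0, 1.1, 0, 1, 0, 0, 0, 0]}}

```text
t: 17.7
ee_pos: [484.4, 72.3, 179.8]
tcp_rot: [[-0.999, 0.035, 0.001], [0.035, 0.999, 0.0], [-0.001, 0.0, -1.0]]
ft_force: [0.0, 0.2, -2.5]
width: 15.1
gripper_force: 62.4
```

{"fn": "step_arm", "kwargs": {"increments": [1, -3, 0, 0.8, 0, 1, 0, 0, 0, 0]}}

```text
t: 17.87
ee_pos: [487.2, 72.2, 179.0]
tcp_rot: [[-0.999, 0.035, 0.001], [0.035, 0.999, 0.0], [-0.001, 0.0, -1.0]]
ft_force: [0.3, 0.2, -2.2]
width: 15.4
gripper_force: 62.4
```

The pan is under both tubes with no contact force. Now I press down on the rim and pivot the scoop about it, tip up.

{"fn": "step_arm", "kwargs": {"increments": [1, 0, 0, 2, 0, 1, 0, 0, 2, 0, 1, 0, 0, 0, 0]}}

```text
t: 18.12
ee_pos: [486.8, 72.2, 176.5]
tcp_rot: [[-0.999, 0.035, 0.0], [0.035, 0.999, -0.0], [-0.0, -0.0, -1.0]]
ft_force: [-2.5, -0.6, 12.1]
width: 15.1
gripper_force: 64.3
```

{"fn": "step_arm", "kwargs": {"increments": [1, 1, 0, 1, 0, 1, 2, 0, 0.7, 0, 1, 2, 0, 0.7, 0, 1, 2, 0, 0.6, 0, 1, 0, 0, 0, 0]}}

```text
t: 18.53
ee_pos: [485.0, 72.4, 176.0]
tcp_rot: [[-0.999, 0.035, 0.013], [0.035, 0.999, 0.001], [-0.013, 0.002, -1.0]]
ft_force: [-0.6, -2.6, 22.3]
width: 15.4
gripper_force: 65.8
```

{"fn": "step_arm", "kwargs": {"increments": [1, 2, 0, 0.8, 0, 1, 2, 0, 0.8, 0, 1, 2, 0, 0.8, 0, 1, 0, 0, 0, 0]}}

```text
t: 18.87
ee_pos: [480.3, 72.7, 174.3]
tcp_rot: [[-0.999, 0.036, 0.016], [0.036, 0.999, 0.002], [-0.015, 0.002, -1.0]]
ft_force: [-0.2, -2.3, 27.0]
width: 15.2
gripper_force: 65.9
```

Run:
```python
from h import *
s=readout.read_state();print(s["ee_pos"],s["ft_force"],s["moment"])
```

```text
[480.326074    72.65021098 174.26195494] [-0.23025588 -2.34702611 26.96437224] [-0.90107404 -0.62958204  0.05959261]
```

{"fn": "step_arm", "kwargs": {"increments": [1, 2, 0, 0.7, 0, 1, 2, 0, 0.7, 0, 1, 2, 0, 0.7, 0, 1, 2, 0, 0.7, 0, 1, 2, 0, 0.8, 0, 1, 2, 0, 0.8, 0, 1, 0, 0, 0, 0]}}

```text
t: 19.45
ee_pos: [466.7, 73.2, 168.2]
tcp_rot: [[-0.999, 0.035, 0.012], [0.035, 0.999, 0.002], [-0.012, 0.002, -1.0]]
ft_force: [0.3, -2.5, 17.6]
width: 14.8
gripper_force: 63.4
```

{"fn": "step_arm", "kwargs": {"increments": [1, 2, 0, 0.8, 0, 1, 2, 0, 0.9, 0, 1, 2, 0, 0.9, 0, 1, 2, 0, 1, 0, 1, 0, 0, 0, 0]}}

```text
t: 19.87
ee_pos: [458.8, 73.5, 164.0]
tcp_rot: [[-0.999, 0.036, 0.012], [0.036, 0.999, 0.002], [-0.012, 0.002, -1.0]]
ft_force: [3.2, -2.3, 10.4]
width: 15.5
gripper_force: 62.0
```

Run:
```python
from h import *
s=readout.read_state();print(s["ee_pos"],s["ft_force"],s["moment"],s["q"].round(2))
im=imaging.grab_frame("top");sc=imaging.grab_frame("scene")
for u in (222,228,233,236,239): print(u,im[206:246,u].mean(1).round().astype(int).tolist())
cv2.imwrite("pics/c8.png",np.hstack([cv2.resize(sc[180:380,250:450,::-1],(400,400),interpolation=2),cv2.resize(im[130:260,190:320,::-1],(400,400),interpolation=2)]))
```

```text
[458.82131181  73.49907261 164.00641321] [ 3.1629218  -2.28378688 10.42466514] [-0.59147388 -1.07085136 -0.06444496] [-0.21  0.42 -0.06  2.26  0.06  0.45  1.22]
222 [161, 162, 169, 109, 92, 90, 176, 168, 157, 144, 116, 63, 67, 78, 74, 134, 165, 168, 167, 169, 170, 170, 171, 170, 171, 179, 87, 18, 29, 26, 44, 29, 29, 26, 20, 22, 21, 18, 19, 16]
228 [160, 161, 166, 138, 93, 86, 174, 168, 157, 144, 124, 72, 149, 150, 147, 146, 146, 145, 144, 144, 143, 144, 144, 144, 144, 144, 143, 144, 144, 146, 147, 150, 157, 167, 107, 32, 3, 10, 11, 14]
233 [160, 161, 164, 137, 85, 83, 174, 171, 160, 148, 132, 76, 151, 152, 149, 151, 150, 150, 151, 151, 151, 151, 151, 152, 152, 152, 152, 153, 154, 153, 154, 155, 152, 153, 153, 155, 162, 140, 43, 2]
236 [160, 161, 164, 154, 97, 91, 89, 171, 164, 151, 136, 81, 147, 149, 147, 147, 147, 146, 147, 147, 147, 146, 146, 147, 147, 148, 147, 148, 148, 148, 149, 148, 149, 149, 151, 150, 150, 152, 157, 169]
239 [161, 160, 163, 155, 97, 91, 91, 171, 165, 152, 139, 87, 148, 150, 148, 147, 147, 148, 147, 147, 148, 147, 147, 147, 148, 147, 148, 148, 147, 147, 147, 147, 146, 147, 147, 147, 146, 149, 156, 86]
```

{"fn": "step_arm", "kwargs": {"increments": [1, 2, 0, 1.5, 0, 1, 2, 0, 1.5, 0, 1, 2, 0, 1.5, 0, 1, 2, 0, 1.5, 0, 1, 2, 0, 1.5, 0, 1, 1, 0, 1, 0, 1, 0, 0, 0, 0]}}

```text
t: 20.55
ee_pos: [446.1, 74.0, 154.8]
tcp_rot: [[-0.999, 0.036, 0.008], [0.036, 0.999, 0.001], [-0.008, 0.002, -1.0]]
ft_force: [-0.7, -1.5, 8.3]
width: 15.2
gripper_force: 61.2
```

```bash
cat > look.py <<'E'
from h import *
s=readout.read_state();print(s["ee_pos"],s["ft_force"],s["moment"])
im=imaging.grab_frame("top");sc=imaging.grab_frame("scene")
for u in (228,233,236,239): print(u,im[206:246,u].mean(1).round().astype(int).tolist())
cv2.imwrite("pics/c9.png",np.hstack([cv2.resize(sc[180:380,250:450,::-1],(400,400),interpolation=2),cv2.resize(im[130:260,190:320,::-1],(400,400),interpolation=2)]))
E
python3 look.py
```

```text
[446.0913194   73.95048546 154.80588149] [-0.68068218 -1.47846451  8.32849108] [-0.30154015 -0.64310841 -0.08875717]
228 [160, 161, 166, 141, 82, 76, 70, 140, 138, 136, 134, 135, 134, 135, 134, 134, 133, 133, 132, 132, 133, 135, 137, 101, 132, 152, 163, 169, 164, 159, 147, 126, 67, 133, 137, 140, 118, 157, 106, 111]
233 [159, 161, 166, 139, 84, 79, 77, 146, 145, 143, 142, 144, 143, 141, 141, 141, 142, 143, 141, 142, 142, 142, 143, 111, 127, 150, 160, 168, 167, 161, 150, 135, 81, 141, 143, 142, 115, 140, 156, 165]
236 [160, 160, 164, 155, 90, 75, 70, 140, 140, 137, 136, 136, 137, 136, 136, 135, 135, 135, 136, 135, 135, 137, 139, 96, 121, 148, 158, 167, 169, 162, 153, 138, 86, 135, 138, 139, 118, 145, 102, 163]
239 [161, 161, 164, 156, 91, 75, 71, 141, 139, 137, 137, 137, 136, 136, 136, 135, 135, 135, 135, 134, 135, 135, 137, 117, 118, 146, 157, 166, 167, 163, 153, 142, 99, 133, 137, 120, 120, 143, 159, 166]
```

Both tubes have rolled back onto the pan: the top-view profiles show them at rows 229–238 and from 242, up against the back wall. I lift gently and withdraw from under the bin's back wall.

{"fn": "step_arm", "kwargs": {"increments": [1, 0, 0, -4, 0, 1, 0, 0, -8, 0, 1, 0, 0, -8, 0, 1, 0, 0, -8, 0, 1, 0, 0, -4, 0, 1, 3, 0, 0, 0, 1, 6, 0, 0, 0, 1, 6, 0, 0, 0, 1, 6, 0, 0, 0, 1, 6, 0, 0, 0, 1, 3, 0, 0, 0, 1, 0, 0, 0, 0]}}

```text
t: 21.65
ee_pos: [411.0, 74.6, 184.8]
tcp_rot: [[-0.999, 0.034, -0.002], [0.034, 0.999, -0.001], [0.002, -0.001, -1.0]]
ft_force: [0.6, -0.2, -3.6]
width: 15.1
gripper_force: 59.5
```

```bash
sed -i 's/206:246/206:262/' look.py; python3 look.py; python3 -c "
from h import *
print(readout.read_state()['q'].round(2))"
```

```text
[411.00781147  74.62815073 184.82512563] [ 0.57647662 -0.23811858 -3.55358432] [0.02149173 0.18597602 0.01506088]
228 [159, 159, 165, 137, 97, 95, 97, 95, 86, 163, 161, 160, 163, 141, 139, 140, 140, 140, 140, 138, 138, 138, 138, 138, 138, 138, 138, 137, 137, 138, 138, 137, 137, 137, 137, 136, 137, 141, 114, 138, 152, 162, 166, 165, 156, 148, 125, 72, 132, 149, 160, 174, 153, 46, 5, 48]
233 [159, 159, 163, 136, 95, 94, 95, 89, 167, 164, 160, 158, 163, 136, 134, 134, 135, 134, 135, 134, 134, 134, 135, 134, 134, 135, 134, 134, 134, 134, 134, 134, 133, 133, 133, 133, 134, 136, 112, 138, 151, 161, 166, 166, 156, 148, 123, 81, 133, 148, 159, 167, 169, 163, 162, 106]
236 [159, 159, 162, 152, 99, 93, 95, 85, 162, 161, 160, 159, 163, 120, 135, 138, 137, 137, 137, 136, 137, 136, 135, 134, 136, 135, 136, 135, 135, 136, 135, 135, 136, 135, 134, 135, 134, 134, 126, 139, 150, 160, 166, 166, 157, 148, 124, 80, 133, 150, 159, 168, 172, 168, 104, 89]
239 [158, 159, 162, 152, 98, 93, 94, 87, 163, 162, 159, 159, 160, 146, 141, 141, 141, 140, 141, 140, 140, 140, 140, 140, 139, 140, 139, 138, 138, 138, 136, 138, 138, 136, 137, 138, 138, 139, 107, 137, 150, 161, 166, 166, 156, 148, 132, 84, 133, 148, 159, 169, 178, 106, 90, 88]
[-0.23  0.34 -0.07  2.33  0.05  0.47  1.19]
```

{"fn": "step_arm", "kwargs": {"increments": [1, 0, 0, -5, 0, 1, 0, 0, -12, 0, 1, 0, 0, -18, 0, 1, 0, 0, -18, 0, 1, 0, 0, -12, 0, 1, 0, 3, -6, 0, 1, 1, 7, -4, 0, 1, 1, 12, 0, 0, 1, 1, 17, 0, 0, 1, 2, 22, 0, 0, 1, 2, 25, 0, 0, 1, 2, 25, 0, 0]}}

```text
t: 22.75
ee_pos: [406.8, 187.3, 259.5]
tcp_rot: [[-0.999, 0.035, -0.001], [0.035, 0.999, -0.0], [0.001, -0.0, -1.0]]
ft_force: [0.0, 0.6, -3.3]
width: 15.6
gripper_force: 59.5
```

{"fn": "step_arm", "kwargs": {"increments": [1, 2, 25, 0, 0, 1, 2, 25, 0, 0, 1, 2, 25, 0, 0, 1, 1, 25, 0, 0, 1, 1, 24, 0, 0, 1, 1, 20, 0, 0, 1, 1, 16, 0, 0, 1, 1, 13, 0, 0, 1, 0, 9, 0, 0, 1, 0, 6, 0, 0, 1, 0, 3, 0, 0, 1, 0, 0, 0, 0]}}

```text
t: 23.75
ee_pos: [403.3, 377.2, 260.0]
tcp_rot: [[-0.999, 0.035, -0.0], [0.035, 0.999, -0.0], [0.0, -0.0, -1.0]]
ft_force: [0.5, -0.7, -3.8]
width: 15.0
gripper_force: 59.5
```

Run:
```python
from h import *
s=readout.read_state();print(s["ee_pos"],s["tcp_rot"][:,0],s["ft_force"],s["moment"])
im=imaging.grab_frame("top");sc=imaging.grab_frame("scene")
cv2.imwrite("pics/d1.png",np.hstack([cv2.resize(sc[200:400,420:620,::-1],(400,400),interpolation=2),cv2.resize(im[170:300,80:210,::-1],(400,400),interpolation=2)]))
for v in range(225,275,4): print(v,im[v,112:165].mean(1).round().astype(int).tolist())
```

```text
[403.2657575  377.20764961 259.98780628] [-9.99376449e-01  3.53087528e-02  7.28242579e-05] [ 0.51459181 -0.67444854 -3.76511074] [-0.01607627  0.13945166 -0.00224448]
225 [117, 120, 131, 128, 128, 131, 131, 132, 127, 134, 130, 128, 129, 128, 129, 129, 130, 133, 132, 130, 130, 132, 131, 130, 125, 170, 162, 162, 162, 162, 162, 162, 163, 160, 163, 164, 169, 171, 173, 173, 175, 174, 172, 172, 173, 174, 171, 170, 172, 176, 173, 172, 171]
229 [117, 115, 131, 127, 128, 130, 131, 132, 129, 133, 132, 127, 128, 128, 128, 129, 128, 132, 132, 130, 131, 131, 130, 128, 125, 167, 162, 162, 161, 162, 162, 163, 162, 162, 169, 95, 87, 94, 95, 95, 97, 94, 95, 95, 96, 98, 93, 93, 95, 97, 97, 96, 93]
233 [113, 111, 131, 128, 128, 130, 130, 131, 129, 132, 131, 128, 128, 128, 128, 129, 128, 131, 132, 131, 130, 131, 132, 130, 94, 168, 163, 160, 162, 163, 162, 162, 161, 164, 173, 81, 90, 96, 95, 97, 97, 94, 95, 95, 95, 95, 93, 94, 95, 96, 95, 95, 94]
237 [112, 107, 133, 129, 126, 129, 131, 130, 129, 132, 131, 128, 128, 129, 128, 128, 127, 131, 130, 131, 129, 131, 131, 131, 92, 169, 163, 160, 162, 163, 163, 1
[... 1537 characters left out ...]
, 94, 96, 95, 94, 95]
265 [90, 105, 110, 101, 101, 99, 102, 104, 108, 51, 39, 45, 32, 31, 31, 42, 76, 72, 72, 72, 71, 72, 73, 70, 61, 78, 88, 84, 84, 82, 86, 87, 89, 91, 95, 94, 93, 96, 95, 95, 92, 94, 93, 95, 93, 94, 96, 95, 95, 95, 96, 92, 94]
269 [64, 55, 54, 55, 89, 18, 0, 6, 6, 5, 8, 6, 25, 70, 65, 59, 102, 63, 62, 62, 61, 39, 109, 168, 167, 167, 164, 165, 172, 91, 100, 178, 176, 171, 176, 175, 175, 178, 180, 88, 92, 94, 94, 94, 93, 94, 97, 94, 95, 94, 95, 93, 97]
273 [10, 13, 15, 20, 11, 10, 18, 15, 16, 37, 46, 11, 15, 24, 13, 6, 51, 180, 166, 169, 170, 168, 169, 169, 170, 172, 171, 175, 84, 92, 94, 96, 94, 94, 95, 91, 93, 96, 94, 93, 92, 94, 95, 93, 94, 93, 95, 95, 95, 93, 92, 95, 96]
```

The tubes are still on the pan (the force reads their weight) and centred over the tray. I lower the pan's heel to the tray floor, where loosening the grip lets the scoop settle flat.

{"fn": "step_arm", "kwargs": {"increments": [1, -2, 0, 6, 0, 1, 0, 0, 14, 0, 1, 0, 0, 20, 0, 1, 0, 0, 24, 0, 1, 0, 0, 24, 0, 1, 0, 0, 24, 0, 1, 0, 0, 20, 0, 1, 0, 0, 16, 0, 1, 0, 0, 10, 0, 1, 0, 0, 5, 0, 1, 0, 0, 0, 0]}}

```text
t: 24.77
ee_pos: [405.1, 376.5, 96.2]
tcp_rot: [[-0.999, 0.035, -0.001], [0.035, 0.999, -0.001], [0.001, -0.001, -1.0]]
ft_force: [-0.1, 0.1, -2.9]
width: 15.3
gripper_force: 59.5
```

{"fn": "step_arm", "kwargs": {"increments": [1, 0, 0, 3, 0, 1, 0, 0, 0, 0, 1, 0, 0, 3, 0, 1, 0, 0, 0, 0]}}

```text
t: 25.1
ee_pos: [405.4, 377.4, 91.5]
tcp_rot: [[-0.999, 0.035, 0.001], [0.035, 0.999, 0.001], [-0.001, 0.001, -1.0]]
ft_force: [-0.1, -0.7, -3.4]
width: 15.3
gripper_force: 59.5
```

{"fn": "step_arm", "kwargs": {"increments": [1, 0, 0, 3, 0, 1, 0, 0, 0, 0, 1, 0, 0, 1, 0, 1, 0, 0, 0, 0]}}

```text
t: 25.43
ee_pos: [405.1, 377.2, 87.0]
tcp_rot: [[-0.999, 0.035, -0.0], [0.035, 0.999, -0.0], [0.0, -0.0, -1.0]]
ft_force: [-0.5, 0.5, -3.5]
width: 15.1
gripper_force: 59.5
```

{"fn": "step_arm", "kwargs": {"increments": [1, 0, 0, 1, 0, 1, 0, 0, 0, 0]}}

```text
t: 25.6
ee_pos: [405.2, 377.3, 86.1]
tcp_rot: [[-0.999, 0.035, 0.0], [0.035, 0.999, 0.0], [-0.0, 0.0, -1.0]]
ft_force: [-0.4, -0.2, -2.5]
width: 15.2
gripper_force: 59.7
```

{"fn": "step_arm", "kwargs": {"increments": [0.78, 0, 0, 0, 0, 0.75, 0, 0, 0, 0, 0.7, 0, 0, 0, 0, 0.65, 0, 0, 0, 0, 0.65, 0, 0, 0, 0, 0.65, 0, 0, 0, 0, 0.65, 0, 0, 0, 0]}}

```text
t: 26.18
ee_pos: [405.2, 377.3, 86.2]
tcp_rot: [[-0.999, 0.035, 0.0], [0.035, 0.999, 0.0], [-0.0, 0.0, -1.0]]
ft_force: [-0.1, 0.1, -0.8]
width: 30.3
gripper_force: 0.0
```

Run:
```python
from h import *
s=readout.read_state();print(s["ee_pos"],s["ft_force"],s["width"])
im=imaging.grab_frame("top");sc=imaging.grab_frame("scene")
cv2.imwrite("pics/d2.png",np.hstack([cv2.resize(sc[240:420,440:620,::-1],(400,400),interpolation=2),cv2.resize(im[190:300,90:200,::-1],(400,400),interpolation=2)]))
```

```text
[405.18404522 377.2724402   86.17475014] [-0.08857019  0.0697691  -0.82715089] 30.276109858874012
```

View pics/d2.png

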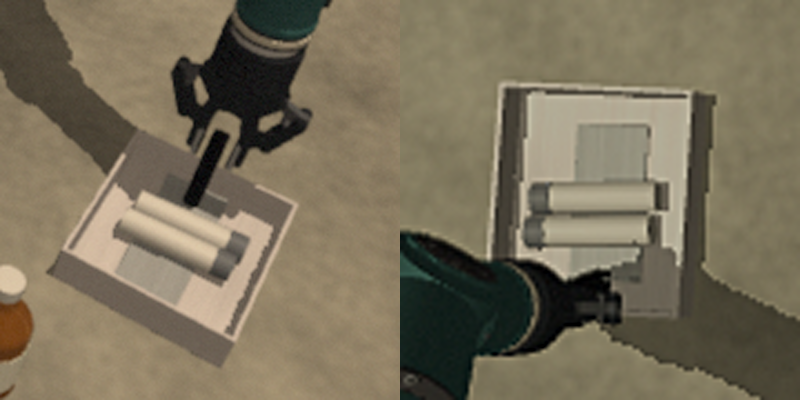

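The scoop lies flat in the tray, pan tip at right-panel crop row 124. Both tubes lie on the pan at (600,196) and (590,230), and the fingers straddle the black grip. I regrip with the scoop level.

Run:
```python
from h import *
f=lambda u,v:(90+(u-400+.5)*.275-.5,190+(v+.5)*.275-.5)
for nm,u,v,z in [("tip l",575,124,7),("tip r",646,125,7),("tube1",597,196,22),("tube2",588,231,22),("far inner wall",610,93,5),("far rim outer",595,86,45)]: print(nm,onz("top",*f(u,v),z).round(1))
```

```text
tip l [566.8 403.    7. ]
tip r [565.6 339.2   7. ]
tube1 [501.  376.8  22. ]
tube2 [470.  384.1  22. ]
far inner wall [594.9 372.8   5. ]
far rim outer [596.7 372.6  45. ]
```

{"fn": "step_arm", "kwargs": {"increments": [0.65, -5, 0, -2, 0, 0.65, -5, 0, -2, 0, 0.65, 0, 0, 0, 0, 1, 0, 0, 0, 0, 1, 0, 0, 0, 0, 1, 0, 0, 0, 0, 1, 0, 0, 0, 0, 1, 0, 0, 0, 0], "grip_force": 30}}

```text
t: 26.95
ee_pos: [415.7, 377.0, 90.4]
tcp_rot: [[-0.999, 0.035, 0.001], [0.035, 0.999, 0.0], [-0.001, 0.0, -1.0]]
ft_force: [2.6, -0.4, 2.6]
width: 15.8
gripper_force: 29.9
```

{"fn": "step_arm", "kwargs": {"increments": [1, 0, 0, -3, 0, 1, 0, 0, -4, 0, 1, 0, 0, -2, 0, 1, -2, 0, 0, 0, 1, -4, 0, 0, 0, 1, -5, 0, 0, 0, 1, -5, 0, 0, 0, 1, -5, 0, 0, 0, 1, -4, 0, 0, 0, 1, -3, 0, 0, 0, 1, 0, 0, 0, 0]}}

```text
t: 27.87
ee_pos: [442.8, 375.7, 98.9]
tcp_rot: [[-0.999, 0.035, -0.001], [0.035, 0.999, -0.001], [0.001, -0.001, -1.0]]
ft_force: [-0.4, 0.1, -2.2]
width: 15.3
gripper_force: 29.4
```

{"fn": "step_arm", "kwargs": {"increments": [1, -3, 0, 0, 0, 1, -3, 0, 0, 0, 1, -3, 0, -3, 0, 1, -3, 0, -4, 0, 1, -3, 0, -4, 0, 1, -3, 0, -4, 0, 1, 0, 0, 0, 0]}}

```text
t: 28.45
ee_pos: [456.1, 375.7, 114.4]
tcp_rot: [[-0.999, 0.034, -0.008], [0.034, 0.999, -0.002], [0.008, -0.002, -1.0]]
ft_force: [-7.5, 0.3, 0.4]
width: 15.6
gripper_force: 30.1
```

Contact and turning. I carry on to a steep nose-down pitch.

{"fn": "step_arm", "kwargs": {"increments": [1, -3, 0, -4, 0, 1, -3, 0, -4, 0, 1, -3, 0, -4, 0, 1, -3, 0, -4, 0, 1, -3, 0, -3, 0, 1, -3, 0, -3, 0, 1, -3, 0, -3, 0, 1, 0, 0, 0, 0, 1, 0, 0, 0, 0, 1, 0, 0, 0, 0]}}

```text
t: 29.28
ee_pos: [483.3, 374.4, 139.2]
tcp_rot: [[-0.999, 0.035, 0.002], [0.035, 0.999, 0.001], [-0.002, 0.001, -1.0]]
ft_force: [0.0, -0.5, -2.8]
width: 15.7
gripper_force: 29.3
```

```bash
cat > tubes.py <<'E'
from h import *
s=readout.read_state();print(s["ee_pos"],s["ft_force"],s["t"])
im=imaging.grab_frame("top")
for u in (138,142,146,150,154): print(u,im[210:265,u].mean(1).round().astype(int).tolist())
E
python3 tubes.py
```

```text
[483.25164607 374.39162715 139.15544628] [ 0.03638274 -0.53775488 -2.80499767] 29.2833
138 [115, 115, 113, 162, 124, 112, 144, 156, 166, 166, 161, 150, 131, 130, 146, 156, 165, 168, 110, 147, 137, 78, 126, 128, 128, 129, 129, 129, 130, 129, 129, 130, 134, 144, 72, 31, 40, 41, 39, 18, 16, 11, 1, 7, 9, 4, 0, 35, 179, 171, 169, 168, 168, 168, 166]
142 [121, 118, 114, 146, 152, 95, 138, 154, 163, 167, 165, 153, 140, 110, 140, 154, 163, 166, 164, 154, 141, 94, 129, 132, 132, 130, 129, 129, 128, 129, 128, 134, 144, 58, 14, 17, 44, 49, 53, 26, 17, 10, 85, 77, 43, 2, 1, 92, 173, 168, 165, 165, 165, 166, 166]
146 [122, 119, 114, 126, 181, 85, 129, 152, 162, 165, 164, 156, 146, 101, 136, 151, 161, 164, 166, 156, 145, 118, 125, 126, 127, 125, 127, 126, 130, 136, 82, 72, 77, 83, 65, 63, 68, 82, 85, 87, 86, 86, 79, 65, 62, 58, 81, 175, 172, 168, 166, 166, 166, 167, 166]
150 [121, 121, 116, 126, 182, 72, 121, 148, 159, 163, 165, 158, 150, 100, 128, 148, 160, 163, 167, 159, 149, 118, 105, 128, 129, 129, 131, 137, 81, 72, 76, 75, 75, 75, 76, 76, 76, 76, 77, 77, 78, 79, 80, 65, 54, 58, 78, 93, 179, 178, 172, 169, 168, 168, 167]
154 [118, 118, 119, 115, 180, 98, 113, 146, 156, 165, 169, 114, 151, 119, 121, 145, 157, 162, 165, 161, 154, 131, 64, 130, 134, 135, 139, 75, 65, 74, 68, 80, 88, 87, 101, 103, 103, 101, 100, 100, 99, 99, 99, 97, 99, 98, 98, 99, 99, 94, 82, 168, 170, 167, 166]
```

Both tubes have rolled to the far wall: top-view rows 216–223 and 224–231. I draw the pan back out from under them.

{"fn": "step_arm", "kwargs": {"increments": [1, 3, 0, 0, 0, 1, 6, 0, 0, 0, 1, 8, 0, 0, 0, 1, 8, 0, 0, 0, 1, 8, 0, 0, 0, 1, 8, 0, 0, 0, 1, 8, 0, 0, 0, 1, 8, 0, 0, 0, 1, 6, 0, 0, 0, 1, 3, 0, 0, 0, 1, 0, 0, 0, 0, 1, 0, 0, 0, 0]}}

```text
t: 30.33
ee_pos: [416.3, 377.0, 139.3]
tcp_rot: [[-0.999, 0.035, 0.001], [0.035, 0.999, 0.0], [-0.001, 0.0, -1.0]]
ft_force: [0.1, -1.1, -2.5]
width: 15.6
gripper_force: 29.4
```

```bash
python3 tubes.py
```

```text
[416.33664494 377.00030053 139.25831203] [ 0.05937824 -1.07532231 -2.48921283] 30.3333
138 [112, 114, 111, 160, 126, 75, 133, 154, 162, 167, 160, 152, 137, 95, 121, 144, 156, 164, 163, 159, 148, 132, 75, 168, 168, 170, 116, 118, 121, 121, 121, 122, 122, 122, 123, 123, 125, 125, 125, 126, 127, 128, 127, 127, 128, 128, 127, 127, 126, 127, 126, 127, 125, 126, 130]
142 [120, 116, 111, 144, 154, 64, 127, 151, 160, 168, 164, 155, 140, 113, 103, 139, 152, 163, 165, 162, 152, 136, 88, 169, 170, 174, 113, 125, 128, 128, 126, 125, 126, 124, 126, 127, 126, 129, 129, 130, 130, 127, 127, 126, 125, 124, 124, 124, 124, 124, 126, 127, 132, 76, 72]
146 [119, 118, 111, 125, 181, 73, 124, 147, 157, 166, 164, 157, 145, 125, 84, 133, 150, 160, 163, 163, 153, 142, 100, 167, 169, 171, 112, 120, 124, 124, 125, 125, 125, 124, 124, 124, 125, 125, 124, 125, 124, 125, 124, 125, 125, 125, 124, 125, 131, 71, 65, 72, 74, 75, 76]
150 [120, 119, 114, 124, 180, 75, 114, 143, 155, 166, 163, 160, 149, 134, 74, 123, 147, 158, 161, 163, 156, 145, 107, 165, 168, 167, 160, 125, 124, 126, 127, 129, 129, 130, 128, 129, 129, 127, 127, 126, 127, 126, 127, 126, 125, 123, 125, 128, 134, 80, 72, 74, 75, 75, 76]
154 [116, 117, 116, 114, 177, 100, 101, 136, 152, 163, 164, 162, 151, 141, 81, 115, 144, 155, 161, 163, 159, 148, 118, 135, 167, 169, 161, 128, 125, 127, 128, 128, 127, 128, 129, 129, 129, 130, 131, 132, 134, 112, 108, 101, 76, 89, 79, 81, 98, 100, 100, 100, 100, 99, 98]
```

The tubes lie free on the tray floor at rows 216–223 and 225–232, and the pan tip is clear behind them at row 236. I lift the scoop and carry it to the free counter between bin and tray, at y about 212.

{"fn": "step_arm", "kwargs": {"increments": [1, 0, 0, -8, 0, 1, 0, 0, -25, 0, 1, 0, 0, -35, 0, 1, 0, 0, -30, 0, 1, 0, 0, -10, 0, 1, -5, -15, 0, 0, 1, -7, -29, 0, 0, 1, -8, -32, 0, 0, 1, -8, -32, 0, 0, 1, -7, -30, 0, 0, 1, -5, -20, 0, 0, 1, 0, -6, 0, 0]}}

```text
t: 31.38
ee_pos: [451.1, 206.1, 246.6]
tcp_rot: [[-0.999, 0.042, -0.001], [0.042, 0.999, -0.003], [0.001, -0.003, -1.0]]
ft_force: [-0.4, 1.1, -2.7]
width: 15.7
gripper_force: 29.8
```

{"fn": "step_arm", "kwargs": {"increments": [1, 0, 0, 20, 0, 1, 0, 0, 35, 0, 1, 0, 0, 30, 0, 1, 0, 0, 10, 0, 1, 0, 0, 0, 0]}}

```text
t: 31.8
ee_pos: [448.5, 211.2, 149.8]
tcp_rot: [[-0.999, 0.034, -0.006], [0.034, 0.999, -0.003], [0.005, -0.003, -1.0]]
ft_force: [0.0, 0.0, -2.6]
width: 15.5
gripper_force: 29.8
```

{"fn": "step_arm", "kwargs": {"increments": [1, 0, 0, 9, 0, 1, 0, 0, 8, 0, 1, 0, 0, 3, 0, 1, 4, 0, 4.5, 0, 1, 4, 0, 4.5, 0, 1, 4, 0, 4.5, 0, 1, 4, 0, 4.5, 0, 1, 3.5, 0, 4.5, 0, 1, 3.5, 0, 4.5, 0, 1, 0, 0, 0, 0]}}

```text
t: 32.63
ee_pos: [426.2, 212.8, 105.4]
tcp_rot: [[-0.999, 0.033, -0.001], [0.033, 0.999, 0.0], [0.001, 0.0, -1.0]]
ft_force: [-4.4, 1.0, 3.7]
width: 15.7
gripper_force: 29.8
```

{"fn": "step_arm", "kwargs": {"increments": [1, 3, 0, 5, 0, 1, 3, 0, 5, 0, 1, 0, 0, 0, 0]}}

```text
t: 32.88
ee_pos: [420.8, 212.8, 94.9]
tcp_rot: [[-0.999, 0.034, -0.0], [0.034, 0.999, 0.0], [0.0, 0.0, -1.0]]
ft_force: [-4.2, 0.9, 2.0]
width: 15.7
gripper_force: 29.6
```

Nearly flat: 8 mm left until the TCP is at 87.

{"fn": "step_arm", "kwargs": {"increments": [1, 2, 0, 4, 0, 1, 1.5, 0, 3, 0, 1, 0, 0, 1, 0, 1, 0, 0, 0, 0]}}

```text
t: 33.22
ee_pos: [417.8, 212.7, 86.8]
tcp_rot: [[-0.999, 0.034, -0.0], [0.034, 0.999, -0.0], [0.0, -0.0, -1.0]]
ft_force: [-2.9, 0.9, 3.0]
width: 15.7
gripper_force: 29.3
```

{"fn": "step_arm", "kwargs": {"increments": [0.7, 0, 0, 0, 0, 0.3, 0, 0, 0, 0, 0.3, 0, 0, 0, 0, 0.3, 0, 0, 0, 0, 0.3, 0, 0, -10, 0, 0.3, 0, 0, -30, 0, 0.3, 0, 0, -38, 0, 0.3, 0, 0, -38, 0, 0.3, 0, 0, -30, 0, 0.3, 0, 0, -10, 0, 0.3, 0, 0, 0, 0]}}

```text
t: 34.13
ee_pos: [419.6, 213.5, 246.5]
tcp_rot: [[-0.999, 0.035, 0.007], [0.036, 0.999, 0.004], [-0.007, 0.004, -1.0]]
ft_force: [0.2, 0.9, -1.7]
width: 59.6
gripper_force: 0.0
```

{"fn": "step_arm", "kwargs": {"increments": [0.3, 0, -30, 0, 0, 0.3, 0, -38, 0, 0, 0.3, 0, -38, 0, 0, 0.3, 0, -38, 0, 0, 0.3, 0, -38, 0, 0, 0.3, 0, -38, 0, 0, 0.3, 0, -38, 0, 0, 0.3, 0, -38, 0, 0, 0.3, 0, -20, 0, 0, 0.3, 0, 0, 0, 0]}}

```text
t: 34.97
ee_pos: [405.0, -108.0, 241.7]
tcp_rot: [[-0.999, 0.044, -0.003], [0.044, 0.999, -0.002], [0.003, -0.002, -1.0]]
ft_force: [0.1, 0.0, -0.2]
width: 59.6
gripper_force: 0.0
```

Run:
```python
from h import *
s=readout.read_state();print(s["ee_pos"],s["ft_force"],s["width"],s["t"])
im=imaging.grab_frame("top")[:,:,::-1];o=cv2.imread("pics/top0.png")
d=(np.abs(im.astype(int)-o).max(2)>45).astype(np.uint8)
n,_,st,ce=cv2.connectedComponentsWithStats(d)
print([ (s[:5].tolist()) for s in st[1:] if s[4]>25])
# tube bright rows / scoop mask in region
g=im[200:285,100:230].astype(int).mean(2)
for v in range(212,240,4): print(v,g[v-200,10:76:3].round().astype(int).tolist())
print("scoop area")
for v in range(210,275,5): print(v,g[v-200,78:125:3].round().astype(int).tolist())
def corners(z,px): return [onz("top",*p,z)[:2].round().tolist() for p in px]
sc=imaging.grab_frame("scene");np.save("/tmp/sc.npy",sc)
# bin check: expect tilted back-wall edge
print("bin proj",proj("top",[643,72,173]),proj("top",[502,75,77]))
print([im[v,236].astype(int).mean().round() for v in range(185,250,3)])
```

```text
[ 405.03105623 -107.95618201  241.71382342] [ 0.07669958  0.0260688  -0.1564634 ] 59.642975697715116 34.9667
[[215, 165, 42, 20, 322], [211, 182, 36, 21, 234], [210, 183, 47, 56, 266], [215, 213, 38, 29, 836], [252, 213, 14, 32, 303], [125, 215, 40, 19, 216], [202, 226, 7, 11, 30], [187, 243, 21, 32, 280], [45, 254, 290, 147, 13216], [359, 257, 16, 11, 83], [0, 326, 25, 19, 336], [251, 369, 26, 8, 124], [276, 372, 13, 13, 80], [242, 384, 39, 30, 80], [0, 393, 276, 87, 12759]]
212 [121, 121, 117, 143, 121, 127, 119, 105, 107, 108, 110, 109, 110, 113, 113, 117, 116, 113, 117, 119, 117, 120]
216 [125, 120, 116, 52, 60, 179, 78, 74, 140, 134, 128, 130, 121, 114, 108, 96, 81, 75, 67, 54, 88, 62]
220 [122, 124, 133, 59, 59, 182, 90, 86, 156, 158, 161, 162, 162, 162, 162, 162, 165, 52, 89, 164, 86, 64]
224 [121, 118, 145, 60, 58, 166, 71, 117, 119, 124, 110, 98, 82, 100, 76, 81, 89, 73, 171, 166, 47, 62]
228 [119, 118, 163, 60, 78, 90, 96, 168, 159, 161, 162, 162, 162, 160, 159, 158, 169, 68, 165, 166, 50, 63]
232 [118, 114, 182, 59, 87, 167, 129, 134, 77, 72, 78, 91, 98, 117, 112, 119, 134
[... 995 characters left out ...]
39, 143, 144, 143, 143, 143, 146, 102, 104, 101, 98, 100, 101]
265 [106, 101, 103, 126, 155, 69, 19, 92, 143, 150, 104, 103, 101, 103, 110, 104]
270 [102, 103, 101, 3, 33, 9, 3, 67, 56, 111, 99, 96, 102, 102, 104, 99]
bin proj [230.84012883 192.1550513 ] [234.58942236 241.82418183]
[np.float64(126.0), np.float64(121.0), np.float64(125.0), np.float64(155.0), np.float64(156.0), np.float64(156.0), np.float64(155.0), np.float64(156.0), np.float64(149.0), np.float64(91.0), np.float64(159.0), np.float64(156.0), np.float64(155.0), np.float64(155.0), np.float64(155.0), np.float64(156.0), np.float64(156.0), np.float64(156.0), np.float64(157.0), np.float64(100.0), np.float64(103.0), np.float64(105.0)]
```

```bash
python3 -c "
from bench import robot
print(robot.close_job())"
```

```text
the job is handed in; nothing more can be done
None
```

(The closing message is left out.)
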